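# Fit the coarse grater plate to the grater box

### The job

Get the grater box ready for use: lift its loose wooden lid off by the knob and set it down gently, knob up, on the worktop. Then slide the coarse (green) grater plate into the rails on the box's rim until it is fully home and the orange spring catch clicks shut behind it. Leave the fine (blue) plate and the groceries where they are.

Things in the scene. Friction and masses are not known exactly. Their poses are not given: they have to be found in the camera images.
- box: White grater box, grey rim, held to the worktop by a suction foot (never moves). 104 mm wide (x), 133 mm long (y), 77 mm high. Origin: centre of its underside, z up. The plate slides in along the box's own +y from the open -y end, each side edge running on a ledge, between side walls at x = +-45.75 mm and under lips. Its middle is open; the entry end is open above 55 mm.
- box_mouth (a point): Point in the middle of the entry end of the rails: box x = 0, y = -66, z = 64.5 mm; axes as the box. The two ledges (tops at z = 62 mm, inner edges at x = +-36) run from y = -66 to +62, with a run-in sloping down towards the entry out to y = -79. The -x side wall flares outwards from y = -65 to -83.
- box_end (a point): Middle of the end wall's inner face, box x = 0, y = 62, z = 70 mm: the plate's leading edge stops here. The lips over the plate's edges (underside z = 70.5, top 76.5 mm, inner edges at x = +-38) run from here back to y = -44 on the -x side and y = -13 on the +x side, each with an upturned mouth 13 mm long before it.
- catch (a joint): Orange leaf-spring catch on the box's +x side at the entry, turning about an upright pin at box x = 50, y = -17 mm. Value in rad: 0 = at rest, closed; grows as its nose is pushed outwards (limit 0.32). The sliding plate's edge holds it at 0.1 to 0.22; it springs back to 0 behind the plate's rear corner. Pushing the plate past it takes about 3 to 8 N.
- catch_nose (a point): Tip of the catch's nose, at rest at box x = 37.5, y = -60.5, z = 66.5 mm: it reaches 8 mm into the channel. The flat face here looks to +y and holds the plate in; the slanted ramp behind it (y = -65 to -76) faces the entry and is pushed outwards by the plate's front corner. The catch is 12 mm tall.
- lid: Loose light-wood lid with a dark round knob, about 0.16 kg, at the start on the box's lips. Board 104 x 124 x 8 mm; under it a panel 66 x 96 x 12 mm hangs between the rails, so no plate can enter while the lid is on. Origin: centre of the panel's underside; z to the knob, y along the 124 mm side. Origin height: 0 on the worktop, 64.5 mm on the box. Board top: 20 mm above it.
- lid_knob (a point): Centre of the lid's knob, 40 mm above the lid's origin. Knob: 20 mm diameter at its neck (20 to 28 mm above the origin) widening to 31 mm at 38 to 46 mm, top at 52 mm.
- coarse: Coarse grater plate, about 0.09 kg, green with a steel field of large dashes and a green upright handle. Blade part 88 mm wide (x), 120 mm long (y -60 to +60), 5 mm thick, its front 14 mm tapering to 80 mm. Origin: centre of the blade's underside; +y leads, z up. A tail 50 mm wide, 5 mm thick runs to y = -96. Home: origin at box x 0, y -0.5 to 2, z 62 mm, in line with the box.
- coarse_handle (a point): Centre of the coarse plate's upright handle, at plate x = 0, y = -88 mm, 22 mm above the underside. The handle is 36 mm wide (x), 12 mm thick (y), and stands from the plate's top (5 mm) to 35 mm above its underside.
- fine: Fine grater plate: same shape and size as the coarse one but blue, with small round dots. Not to be moved.
- preserves: Amber jar of preserves, 72 mm diameter, 105 mm high, origin at the centre of its underside. Bystander.
- tin: Blue tin can, 75 mm diameter, 75 mm high, origin at the centre of its underside. Bystander.
- carton: Cardboard carton with a red band, 55 x 100 x 55 mm high, origin at the centre of its underside. Bystander.
Not all that is in view belongs to the job. Leave any purple or turquoise look-alike of the coarse alone.

How it is judged:
By the outcome, as a careful person would: the job done as asked, in the order asked, and still so for the second after the job is handed in, with the robot touching nothing.
It also fails if it takes over 64 s, if anything falls off the work surface, if the arm or the gripper's body presses on something with over 40 N, if the wrist force passes 120 N, or if a joint passes its speed limit or range.

### The arm

A 6-joint arm with a two-finger parallel gripper is mounted at the origin on the work surface. World frame = base frame: x ahead of the robot, y to its left, z up, the work surface at z = 0. Lengths are in m, angles in rad, forces in N, time in s.
With the tool pointing down it reaches from about 0.375 to 0.9 m from the base axis. Payload 3.1 kg.
Tool frame: the origin (TCP) lies at the very end of the fingers, on their centre line; the grasp point (between the pads) lies 19 mm behind it (grip_depth is the distance from the TCP to the grasp point, in m); z points along the fingers, y is the line along which they close (so a half turn about z gives the same grasp; the last joint's range is limited). The gripper opens to 85 mm and grips with 20 to 120 N. Pads are 22 mm wide; open, the fingers measure 114 mm over their backs; the gripper's body (76 mm by 85 mm) begins 54 mm behind the grasp point. The pads swing forward as they close: fully open they stand 13 mm farther back than shut.
Start: joints at [1.105, 0.527, 1.433, -0, 1.181, -0.178], TCP at [0.177, 0.599, 0.231] pointing down, gripper open.
Joint ranges: [-3.08, 3.08], [-0.75, 2.2], [0.22, 2.44], [-1.43, 4.57], [0, 2.65], [-2.85, 2.85]. Speed limits (rad/s): [2.79, 2.79, 3.14, 3.14, 3.14, 3.14].

### API

Orientations are given as a unit quaternion [x, y, z, w].
In Python, from station import * gives the robot as it stands.
- The arm moves only by the tool apply_moves, never from a script. Its argument "plan" is a list of rows, each a list of 7 numbers: the shift along the tool's x, y, z in m, then the turn, a rotation vector about the tool's x, y, z in rad, then the gripper command: -1 is fully open, 1 is shut, values between are in proportion. In form: [[dx, dy, dz, wx, wy, wz, jaw], ...]. A call has 1 to 8 rows; each row shifts and turns the commanded pose from where the row before left it, along the tool's axes as they then stand; what a row does not reach is not made up. A row lasts 1/8 s, in which the tool goes at most 62.5 mm and 10.7 degrees, less where a joint would pass 70% of its speed; a pose out of reach is approached as far as the arm can. A call is refused whole if a number of a shift passes 0.0625 or a number of a turn 0.188, either way. A call with a gripper value outside its range is refused whole. The fingers move at their own pace and stop on an object; "force" is the grip in N (left out, the last holds). Time passes only in rows, so rows that do not move let the fingers close. It gives the time, the measured TCP pose, the force, the opening and the grip force at its end, in the units of the state.
- sense(): the state, without advancing time (a new reading comes with each control period).
- snapshot(name): name is "side" or "top"; returns the picture (384x512x3 uint8, red, green, blue); there is no depth.
- calibration(name): a dict with "camera_matrix" (3x3 intrinsics, pixels), "R" (3x3) and "t" (3): a world point X has camera coordinates R X + t. Camera axes: x right, y down, z forward; pixel columns grow to the right and rows downward; lengths in m; the calibration is good to about 2 mm. A picture is of the moment at which its call begins. calibration takes no time and is no camera call.
- sign_off(): hands the job in; it is judged then, once.
The state is a dict: "t": time; "q": joint angles; "qd": joint speeds; "tau": joint torques, N m; "tcp_pos": TCP position; "tool_rot": TCP orientation; "force": force on the tool from outside, world axes, zero at the start; "ft_torque": the same for the moment, N m; "finger_gap": opening from 0.0 (shut) to 1.0 (fully open); "gripper_force": force on a finger pad.
Only numpy, scipy, OpenCV 4.12 (cv2) and the standard library are available. Lean on these libraries where they do the work, as an engineer would, in place of code of your own. Each camera call takes 0.05 s, during which the arm holds its last target. There are 200 camera calls.

## Working session

There is one attempt and no reset: what is moved stays moved. The work goes in short steps, Python scripts to look and compute and a tool call to move; the robot and the scene stay as the last step left them, time stands still between calls to the robot, and variables do not carry over. Pictures are saved under pics/ and viewed, at most 10 in all, crops included, and the job is handed in when it is done.

Besides the shell and the picture viewer there is one more tool, called after "Call:" in YAML: its name, and indented under it one key for each argument. apply_moves: Moves the arm, as the interface text tells. Its arguments: {"type":"object","properties":{"plan":{"type":"array"},"force":{"type":"number"}},"required":["plan"]}

```bash
ls; mkdir -p pics; python3 - <<'E'
from station import *
import cv2
s=sense();print(s)
for n in("top","side"):
    im=snapshot(n);cv2.imwrite(f"pics/{n}0.png",im[:,:,::-1])
    print(n,calibration(n))
E
```

```text
pics
{'t': 0.0, 'q': array([ 1.10547252e+00,  5.28447894e-01,  1.43388157e+00,  1.08366147e-05,
        1.18142024e+00, -1.78532935e-01]), 'qd': array([ 4.39700058e-04,  5.42066447e-04,  5.39085206e-05, -2.96609506e-04,
        1.06102381e-03, -1.04122704e-04]), 'tau': array([ 8.60961536e-04, -4.42347515e+01, -1.78026330e+01,  2.64051351e-06,
        8.49741278e-03, -6.13056613e-06]), 'tcp_pos': array([0.17646234, 0.59883192, 0.23035145]), 'tool_rot': array([ 1.42906475e-01,  9.89735609e-01, -1.02153525e-03, -3.45995436e-04]), 'force': array([-0.26064471, -0.1868053 ,  0.16836495]), 'ft_torque': array([-0.02762571,  0.02528427,  0.04730528]), 'gripper_force': 0.0, 'finger_gap': 0.998692834177096}
top {'camera_matrix': array([[401.85635325,   0.        , 249.05348941],
       [  0.        , 401.85635325, 193.39796412],
       [  0.        ,   0.        ,   1.        ]]), 'R': array([[-0.02456441, -0.99964687, -0.01013581],
       [-0.99670599,  0.0252735 , -0.07706117],
       [ 0.07729013,  0.00820946, -0.99697484]]), 't': array([-0.08257947,  0.55044729,  1.32527389])}
side {'camera_matrix': array([[491.40705754,   0.        , 246.99800804],
       [  0.        , 491.40705754, 190.84529505],
       [  0.        ,   0.        ,   1.        ]]), 'R': array([[ 0.91425702, -0.40512519, -0.00277123],
       [-0.28396505, -0.63592288, -0.71761128],
       [ 0.28896011,  0.65686808, -0.69643835]]), 't': array([-0.52655515,  0.14209149,  1.52753892])}
```

View pics/top0.png

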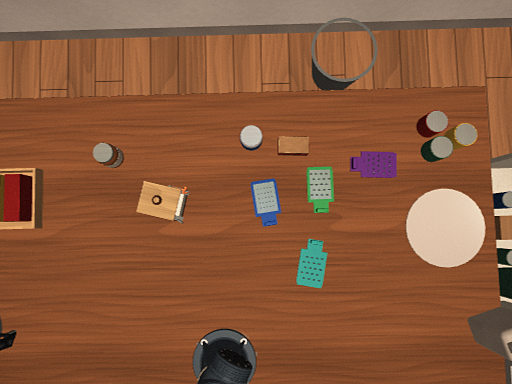

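View pics/side0.png

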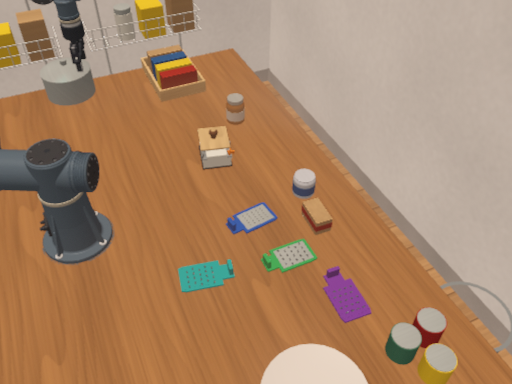

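The top view shows the lidded box at about (162,201), with its entry and catch on the right near (183,203) towards world -y. The green plate is at (320,185) with its handle at (321,208) towards the robot, and the blue plate is at (265,200). I'll enlarge the key areas and measure.

```bash
cat > h.py <<'E'
import numpy as np, cv2
from station import *
def cal(n):
    c=calibration(n); return np.array(c["camera_matrix"]),np.array(c["R"]),np.array(c["t"])
def ray(n,px,z):
    """pixels (N,2) -> world points on plane z"""
    K,R,t=cal(n); px=np.atleast_2d(px).astype(float)
    d=(R.T@np.linalg.inv(K)@np.c_[px,np.ones(len(px))].T).T; o=-R.T@t
    return o+d*((z-o[2])/d[:,2])[:,None]
def proj(n,X):
    K,R,t=cal(n); p=(K@(R@np.atleast_2d(X).T+t[:,None])).T; return p[:,:2]/p[:,2:]
def crop(im,c0,r0,w,h,s): return cv2.resize(im[r0:r0+h,c0:c0+w],None,fx=s,fy=s,interpolation=cv2.INTER_CUBIC)
def tri(pts):
    """pts {cam:(u,v)} -> world point, least squares"""
    A=[];b=[]
    for n,(u,v) in pts.items():
        K,R,t=cal(n); d=R.T@np.linalg.inv(K)@np.array([u,v,1.]);d/=np.linalg.norm(d);P=np.eye(3)-np.outer(d,d);A.append(P);b.append(P@(-R.T@t))
    x=np.linalg.solve(sum(A),sum(b)); return x,[np.linalg.norm(P@x-q) for P,q in zip(A,b)]
def mask(im,lo,hi,box):
    m=cv2.inRange(cv2.cvtColor(im,cv2.COLOR_RGB2HSV),lo,hi);o=np.zeros_like(m);c,r,w,h=box;o[r:r+h,c:c+w]=m[r:r+h,c:c+w];return o
E
python3 - <<'E'
from h import *
T=cv2.imread("pics/top0.png");S=cv2.imread("pics/side0.png")
a=crop(T,130,170,66,50,6);b=crop(S,185,120,66,50,6);c=crop(T,292,160,66,60,6);d=crop(S,255,230,66,60,6)
cv2.imwrite("pics/m1.png",np.vstack([np.hstack([a,b]),np.hstack([c,d])])[:600])
T=T[:,:,::-1].copy();S=S[:,:,::-1].copy()
for n,im,bx in(("top",T,(295,160,50,60)),("side",S,(255,230,70,50))):
    m=mask(im,(50,80,50),(75,255,255),bx);cs,_=cv2.findContours(m,0,1);k=max(cs,key=cv2.contourArea)
    h=cv2.convexHull(k)[:,0]
    ap=cv2.approxPolyDP(cv2.convexHull(k),1.5,True)[:,0]
    print(n,m.sum()//255,[(tuple(int(v) for v in p),ray(n,p,0.005)[0,:2].round(4).tolist()) for p in ap])
E
```

```text
top 450 [((330, 167), [0.6324, -0.3735]), ((332, 171), [0.6186, -0.3797]), ((333, 200), [0.5199, -0.3791]), ((327, 212), [0.4799, -0.3573]), ((314, 212), [0.481, -0.3135]), ((308, 201), [0.5186, -0.2947]), ((307, 169), [0.6276, -0.2952]), ((308, 167), [0.6344, -0.2988])]
side 454 [((316, 257), [0.6343, -0.3748]), ((311, 261), [0.6134, -0.3818]), ((284, 271), [0.5242, -0.3817]), ((267, 270), [0.4807, -0.3584]), ((261, 259), [0.4818, -0.315]), ((270, 250), [0.521, -0.2951]), ((302, 239), [0.6297, -0.2963])]
```

View pics/m1.png

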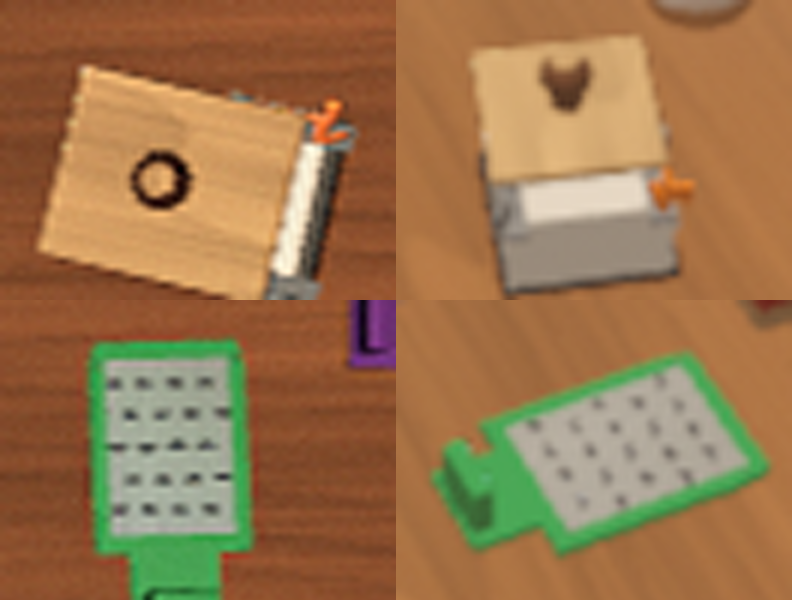

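The zoom shows the knob disc centred near top (156.8,200.2). The lid is shifted a little towards the box's far end, the catch is at top (184,190), and the green plate lies flat with its handle towards the robot. Next I'll work out lid and plate poses.

```bash
cat >> h.py <<'E'
def pca(n,m,z):
    cs,_=cv2.findContours(m,0,1);k=max(cs,key=cv2.contourArea);f=np.zeros_like(m);cv2.drawContours(f,[k],-1,255,-1)
    v,u=np.nonzero(f);P=ray(n,np.c_[u,v],z)[:,:2];c=P.mean(0);w,V=np.linalg.eigh(np.cov((P-c).T));a=V[:,1];a=a*np.sign(a.sum())
    Q=(P-c)@np.c_[a,[-a[1],a[0]]]
    r=cv2.minAreaRect((P*1e4).astype(np.float32))
    return c,np.degrees(np.arctan2(a[1],a[0])),np.ptp(Q,0),(np.array(r[0])/1e4,np.array(r[1])/1e4,r[2])
E
python3 - <<'E'
from h import *
T=cv2.imread("pics/top0.png")[:,:,::-1].copy();S=cv2.imread("pics/side0.png")[:,:,::-1].copy()
hs=cv2.cvtColor(T,cv2.COLOR_RGB2HSV)
print("hsv board",hs[190,170],hs[205,145],"wood",hs[225,150],hs[175,165], hs[185,143])
m=mask(T,(5,60,150),(25,200,255),(125,165,62,65));print(m.sum()//255,"lid top",pca("top",m,0.0845))
# knob: centre of the dark ring
for n,im,b in(("top",T,(148,192,18,18)),("side",S,(203,126,20,16))):
    d=mask(im,(0,0,0),(180,255,95),b);v,u=np.nonzero(d);print(n,len(u),u.mean(),v.mean(),np.ptp(u),np.ptp(v),ray(n,(u.mean(),v.mean()),0.1065))
# plate: filled green, only blade rows
m=mask(T,(50,80,50),(75,255,255),(295,160,50,60));print("plate all",pca("top",m,0.005))
cs,_=cv2.findContours(m,0,1);f=np.zeros_like(m);cv2.drawContours(f,cs,-1,255,-1);f[200:]=0
print("blade",pca("top",f,0.005))
E
```

```text
hsv board [ 15 136 216] [ 16 138 215] wood [ 11 177 144] [ 11 172 148] [ 15 139 200]
1615 lid top (array([0.52933158, 0.19136059]), np.float64(86.48830356338948), array([0.15623559, 0.12158856]), (array([0.5325562 , 0.18476731]), array([0.14061929, 0.115022  ]), 75.69352722167969))
top 37 156.9189189189189 199.59459459459458 9 9 [[0.52939935 0.19265363 0.1065    ]]
side 12 213.25 135.5 5 4 [[0.52409414 0.17365684 0.1065    ]]
plate all (array([ 0.56344857, -0.33644604]), np.float64(0.6977648266190214), array([0.15517359, 0.08799769]), (array([ 0.55690713, -0.33650364]), array([0.0877491 , 0.15295024]), 88.5088882446289))
blade (array([ 0.57843377, -0.33648554]), np.float64(2.6431705436805606), array([0.11470298, 0.09015037]), (array([ 0.57888203, -0.33705059]), array([0.08774359, 0.10905146]), 88.55559539794922))
```

```bash
python3 - <<'E'
from h import *
T=cv2.imread("pics/top0.png")[:,:,::-1].copy();S=cv2.imread("pics/side0.png")[:,:,::-1].copy()
m=mask(T,(12,90,170),(20,158,255),(125,165,62,65));m=cv2.morphologyEx(m,cv2.MORPH_OPEN,np.ones((3,3)));print(m.sum()//255,"lid top",pca("top",m,0.0845))
for n,im,b in(("top",T,(148,192,18,18)),("side",S,(203,126,20,16))):
    d=mask(im,(0,0,0),(180,255,165),b);v,u=np.nonzero(d);print(n,len(u),u.mean(),v.mean(),u.min(),u.max(),v.min(),v.max())
x=tri({"top":(156.7,199.7),"side":(213.3,133.8)});print(x)
for z in(.0945,.1045,.1165):print(z,ray("top",(156.7,199.8),z),ray("side",(213.3,134),z),)
# green handle top in side/top
V=cv2.cvtColor(T,cv2.COLOR_RGB2HSV)
print(V[200:216,312:331,2])
E
```

```text
1155 lid top (array([0.52882593, 0.19402062]), np.float64(74.86697431428256), array([0.12474409, 0.10253895]), (array([0.52876787, 0.19418608]), array([0.12413956, 0.10217123]), 75.75094604492188))
top 59 156.45762711864407 199.52542372881356 151 161 195 204
side 65 212.2923076923077 132.53846153846155 203 217 126 138
(array([0.53084942, 0.19532098, 0.09659253]), [np.float64(0.0011635226319040735), np.float64(0.0011635226319040642)])
0.0945 [[0.52957864 0.19621877 0.0945    ]] [[0.53240509 0.19641419 0.0945    ]]
0.1045 [[0.52890529 0.19382541 0.1045    ]] [[0.52817974 0.18405008 0.1045    ]]
0.1165 [[0.52809728 0.19095338 0.1165    ]] [[0.52310931 0.16921314 0.1165    ]]
[[168 166 166 161 161 161 162 162 161 159 164 161 163 162 166 159 162 166
  169]
 [166 164 167 163 168 164 164 163 164 164 164 165 162 163 165 168 162 164
  169]
 [107 136 170 164 165 166 162 161 163 165 163 162 163 161 166 168 133 156
  153]
 [153 124 172 163 167 164 166 162 163 160 164 161 163 163 166 170 138 160
  150]
 [148 110 153 168 162 161 165 166 166 164 163 162 161 162 165 172 136 138
  136]
 [146 114 157 
[... 177 characters left out ...]
 167 166 169 166 163 163 166 167 166 144 133
  148]
 [149 113 159 179 137  94 112 120 119 114 103 108 123 134 135 138 120 141
  147]
 [149 121 147 148  61 102 177 169 161 166 163 161 160 155 157 156 140 138
  149]
 [138 116 148 151  58 112 185 172 174 170 171 168 165 166 166 171 143 144
  148]
 [128 105 150 155  79 123 188 191 191 189 183 174 175 162 149 141 137 133
  143]
 [126 102 144 183 166 146 142 125 101 107 109 107 123 143 144 135 107 120
  134]
 [135 138 141 144 146 146 144 145 144 146 138 143 139 138 141 133 137 134
  126]
 [143 143 142 142 142 140 139 137 138 138 136 137 138 134 135 134 137 134
  131]
 [136 140 137 142 135 136 139 138 134 138 138 139 132 135 137 132 132 137
  135]]
```

Call:
apply_moves:
  plan:
    - [-0.045,-0.029,0,0,0,0,-1]
    - [-0.045,-0.029,0,0,0,0,-1]
    - [-0.045,-0.029,0,0,0,0,-1]
    - [-0.045,-0.029,0,0,0,0,-1]
    - [-0.045,-0.029,0,0,0,0,-1]
    - [-0.045,-0.029,0,0,0,0,-1]
    - [-0.045,-0.029,0,0,0,0,-1]
    - [-0.045,-0.029,0,0,0,0,-1]
  force: 40

```text
t: 1.1
tcp_pos: [0.4572, 0.2736, 0.231]
tool_rot: [0.143, 0.99, -0.0, -0.0]
force: [-0.1, 0.1, -0.4]
finger_gap: 0.997
gripper_force: 0.0
```

```bash
cat >> h.py <<'E'
from scipy.spatial.transform import Rotation as Ro
def rel(target,theta):
    """shift in tool axes to a world target; turn (rotvec, tool axes) to pointing down with tool y at theta deg"""
    s=sense();R=Ro.from_quat(s["tool_rot"]);t=np.radians(theta);y=np.array([np.cos(t),np.sin(t),0]);z=np.array([0,0,-1.]);G=Ro.from_matrix(np.c_[np.cross(y,z),y,z])
    print("t",round(s["t"],2),"tcp",s["tcp_pos"].round(4),"F",s["force"].round(1),"gap",round(s["finger_gap"],3),"shift",R.inv().apply(np.array(target)-s["tcp_pos"]).round(4),"turn",(R.inv()*G).as_rotvec().round(4), "yaw",np.degrees(np.arctan2(*R.apply([0,1,0])[[1,0]])).round(2))
E
python3 -c "
from h import *
rel([.529,.194,.12],75.5)"
```

```text
t 1.1 tcp [0.4572 0.2736 0.231 ] F [-0.1  0.1 -0.4] gap 0.997 shift [-0.0915 -0.056   0.111 ] turn [-0.0002 -0.0005 -0.0339] yaw 73.56
```

Call:
apply_moves:
  plan:
    - [-0.046,-0.028,0,0,0,-0.034,-1]
    - [-0.0455,-0.028,0,0,0,0,-1]
    - [0,0,0.04,0,0,0,-1]
    - [0,0,0.04,0,0,0,-1]
    - [0,0,0.03,0,0,0,-1]
    - [0,0,0,0,0,0,-1]

```text
t: 1.85
tcp_pos: [0.5275, 0.1962, 0.1188]
tool_rot: [0.126, 0.992, -0.001, -0.003]
force: [-0.6, -0.3, -0.0]
finger_gap: 1.002
gripper_force: 0.0
```

```bash
python3 -c "
from h import *
rel([.529,.194,.087],75.5)"
```

```text
t 1.85 tcp [0.5275 0.1962 0.1188] F [-0.6 -0.3 -0. ] gap 1.002 shift [-0.0022 -0.0017  0.0318] turn [-0.0027 -0.0061  0.0001] yaw 75.5
```

Call:
apply_moves:
  plan:
    - [-0.0015,-0.0015,0.016,0,0,0,-1]
    - [0,0,0.0155,0,0,0,-1]
    - [0,0,0,0,0,0,-1]
    - [0,0,0,0,0,0,0]
    - [0,0,0,0,0,0,1]
    - [0,0,0,0,0,0,1]
    - [0,0,0,0,0,0,1]
    - [0,0,0,0,0,0,1]
  force: 40

```text
t: 2.85
tcp_pos: [0.531, 0.1949, 0.0905]
tool_rot: [0.126, 0.992, 0.0, 0.0]
force: [-2.2, -0.9, 6.3]
finger_gap: 0.334
gripper_force: 39.3
```

```bash
python3 -c "
from h import *
rel([.529,.194,.24],75.5)"
```

```text
t 2.85 tcp [0.531  0.1949 0.0905] F [-2.2 -0.9  6.3] gap 0.334 shift [ 0.0016 -0.0014 -0.1495] turn [0.0002 0.0008 0.0004] yaw 75.52
```

Call:
apply_moves:
  plan:
    - [0,0,0,0,0,0,0]
    - [0,0,0,0,0,0,0]
    - [0.0015,-0.001,0.003,0,0,0,0]
    - [0,0,0,0,0,0,0]

```text
t: 3.35
tcp_pos: [0.5284, 0.1942, 0.0863]
tool_rot: [0.126, 0.992, -0.0, -0.001]
force: [-1.2, -0.1, -0.1]
finger_gap: 0.5
gripper_force: 0.0
```

```bash
python3 -c "
from h import *
rel([.529,.194,.084],75.5)"
```

```text
t 3.35 tcp [0.5284 0.1942 0.0863] F [-1.2 -0.1 -0.1] gap 0.5 shift [-0.0006 -0.0001  0.0023] turn [-0.0005 -0.0013  0.0002] yaw 75.51
```

Call:
apply_moves:
  plan:
    - [0,0,0.002,0,0,0,0]
    - [0,0,0,0,0,0,0]
    - [0,0,0,0,0,0,1]
    - [0,0,0,0,0,0,1]
    - [0,0,0,0,0,0,1]
    - [0,0,0,0,0,0,1]

```text
t: 4.1
tcp_pos: [0.5291, 0.1944, 0.085]
tool_rot: [0.126, 0.992, 0.0, 0.0]
force: [-0.5, -0.3, 3.2]
finger_gap: 0.343
gripper_force: 39.4
```

Call:
apply_moves:
  plan:
    - [0,0,-0.01,0,0,0,1]
    - [0,0,-0.02,0,0,0,1]
    - [0,0,-0.03,0,0,0,1]
    - [0,0,-0.03,0,0,0,1]
    - [0,0,0,0,0,0,1]

```text
t: 4.72
tcp_pos: [0.5307, 0.1946, 0.1771]
tool_rot: [0.126, 0.992, 0.001, 0.003]
force: [-0.4, -0.9, -1.7]
finger_gap: 0.335
gripper_force: 39.7
```

```bash
python3 - <<'E'
from h import *
rel([.46,.35,.24],75.5)
T=snapshot("top");S=snapshot("side")
a=crop(T,110,150,90,80,6)[:, :, ::-1];b=crop(S,170,90,90,80,6)[:, :, ::-1]
cv2.imwrite("pics/lift.png",cv2.resize(np.hstack([a,b]),(800,356)));cv2.imwrite("pics/topL.png",T[:,:,::-1]);cv2.imwrite("pics/sideL.png",S[:,:,::-1])
E
```

```text
t 4.72 tcp [0.5307 0.1946 0.1771] F [-0.4 -0.9 -1.7] gap 0.335 shift [ 0.107   0.133  -0.0631] turn [0.0021 0.0052 0.0004] yaw 75.52
```

View pics/lift.png

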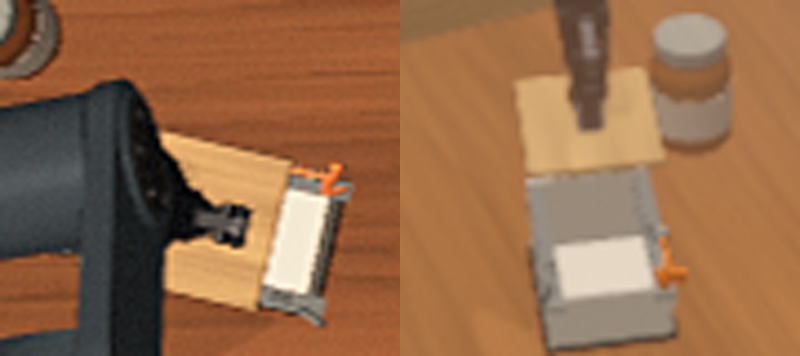

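The lid hangs level from the gripper, and the open box is visible below it. Carrying it to clear worktop at about (0.45, 0.37).

Call:
apply_moves:
  plan:
    - [0.02,0.025,0,0,0,0,1]
    - [0.031,0.037,0,0,0,0,1]
    - [0.031,0.037,0,0,0,0,1]
    - [0.025,0.032,0.02,0,0,0,1]
    - [0.015,0.018,0.035,0,0,0,1]
    - [0,0,0.04,0,0,0,1]
    - [0,0,0.03,0,0,0,1]
    - [0,0,0.01,0,0,0,1]

```text
t: 5.82
tcp_pos: [0.4457, 0.3678, 0.0364]
tool_rot: [0.126, 0.992, -0.002, -0.003]
force: [-0.3, 0.3, -2.2]
finger_gap: 0.339
gripper_force: 39.8
```

```bash
python3 -c "
from h import *
rel([.45,.37,.022],75.5)"
```

```text
t 5.83 tcp [0.4457 0.3678 0.0364] F [-0.3  0.3 -2.2] gap 0.339 shift [-0.0037  0.0033  0.0143] turn [-0.005  -0.0053  0.0004] yaw 75.53
```

Call:
apply_moves:
  plan:
    - [0,0,0.005,0,0,0,1]
    - [0,0,0.003,0,0,0,1]
    - [0,0,0.002,0,0,0,1]
    - [0,0,0.001,0,0,0,1]
    - [0,0,0,0,0,0,1]

```text
t: 6.45
tcp_pos: [0.4484, 0.3692, 0.0292]
tool_rot: [0.126, 0.992, 0.0, 0.0]
force: [0.4, -0.3, -2.0]
finger_gap: 0.337
gripper_force: 39.8
```

Call:
apply_moves:
  plan:
    - [0,0,0.003,0,0,0,1]
    - [0,0,0.002,0,0,0,1]
    - [0,0,0.001,0,0,0,1]
    - [0,0,0,0,0,0,1]

```text
t: 6.95
tcp_pos: [0.4481, 0.369, 0.0226]
tool_rot: [0.126, 0.992, -0.0, -0.0]
force: [0.0, -0.5, -2.0]
finger_gap: 0.339
gripper_force: 39.9
```

Call:
apply_moves:
  plan:
    - [0,0,0.002,0,0,0,1]
    - [0,0,0.001,0,0,0,1]
    - [0,0,0,0,0,0,1]

```text
t: 7.32
tcp_pos: [0.4483, 0.3691, 0.0205]
tool_rot: [0.126, 0.992, 0.0, 0.0]
force: [-1.4, -0.6, 4.1]
finger_gap: 0.335
gripper_force: 40.3
```

Call:
apply_moves:
  plan:
    - [0,0,0,0,0,0,0]
    - [0,0,0,0,0,0,-0.5]
    - [0,0,0,0,0,0,-0.5]
    - [0,0,-0.02,0,0,0,-0.5]
    - [0,0,-0.04,0,0,0,-0.5]
    - [0,0,-0.06,0,0,0,-0.5]
    - [0,0,-0.06,0,0,0,-0.5]
    - [0,0,-0.04,0,0,0,-0.5]

```text
t: 8.32
tcp_pos: [0.4489, 0.3695, 0.2429]
tool_rot: [0.126, 0.992, 0.001, 0.002]
force: [0.4, -0.6, 0.4]
finger_gap: 0.755
gripper_force: 0.0
```

```bash
python3 - <<'E'
from h import *
T=cv2.imread("pics/top0.png")[:,:,::-1].copy()
m=mask(T,(50,80,50),(75,255,255),(295,160,50,60));cs,_=cv2.findContours(m,0,1);f=np.zeros_like(m);cv2.drawContours(f,cs,-1,255,-1)
L=[];Rr=[]
for r in range(172,199):
    u=np.nonzero(f[r])[0];L.append((u[0]-.5,r));Rr.append((u[-1]+.5,r))
L=ray("top",L,.005);Rr=ray("top",Rr,.005)
for P in(L,Rr):k=np.polyfit(P[:,0],P[:,1],1);print("edge slope deg",np.degrees(np.arctan(k[0])),"y at .576",np.polyval(k,.576))
for c in range(312,330,3):
    u=np.nonzero(f[:,c])[0];print(c,u[0],u[-1],ray("top",(c,u[0]-.5),.005)[0,:2])
for c in(309,310,311,330,331):
    u=np.nonzero(f[:,c])[0];print(c,u[-1],ray("top",(c,u[-1]+.5),.005)[0,:2])
print("handle top",ray("top",(321.8,210),.035))
rel([.45,.37,.24],0)
T=snapshot("top");S=snapshot("side");cv2.imwrite("pics/top1.png",T[:,:,::-1]);cv2.imwrite("pics/side1.png",S[:,:,::-1])
a=crop(T,140,175,60,60,10);b=crop(S,190,130,60,60,10)
cv2.imwrite("pics/box.png",cv2.resize(np.hstack([a,b]),(800,400))[:,:,::-1])
E
```

```text
edge slope deg 0.6685168941362891 y at .576 -0.2926313122096172
edge slope deg -0.13853971924083844 y at .576 -0.3802247096923951
312 167 201 [ 0.63574901 -0.31246148]
315 167 212 [ 0.63548378 -0.32264557]
318 167 212 [ 0.63521859 -0.33282812]
321 167 212 [ 0.63495344 -0.34300912]
324 167 212 [ 0.63468833 -0.35318856]
327 167 212 [ 0.63442327 -0.36336646]
309 201 [ 0.51685843 -0.29797875]
310 201 [ 0.5167736  -0.30135146]
311 201 [ 0.51668878 -0.304724  ]
330 201 [ 0.51507792 -0.36876995]
331 201 [ 0.51499318 -0.37213909]
handle top [[ 0.486139   -0.33489083  0.035     ]]
t 8.32 tcp [0.4489 0.3695 0.2429] F [ 0.4 -0.6  0.4] gap 0.755 shift [-0.0009  0.0007  0.0029] turn [4.0000e-03 6.0000e-04 1.3181e+00] yaw 75.52
```

View pics/box.png

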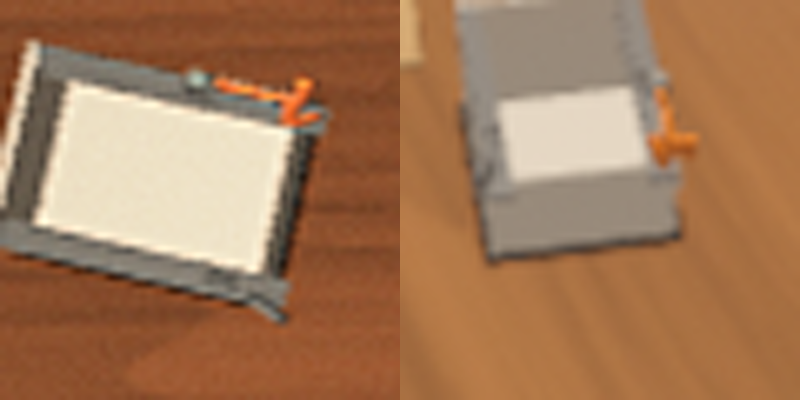

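Top crop: the open box has its pin dot at top px (169.7,186.7) and its nose tip at about (183.5,193). The +x rim's outer edge runs from (147,182) to (188,191), and the -x lip's inner edge from (146,209) to (179,216). I'll fit these edges subpixel.

```bash
python3 - <<'E'
from h import *
T=cv2.imread("pics/top1.png")[:,:,::-1].copy();hs=cv2.cvtColor(T,cv2.COLOR_RGB2HSV).astype(float);s,v=hs[...,1],hs[...,2]
def cross(a,thr,up):
    i=[k for k in range(len(a)-1) if (a[k]-thr)*(a[k+1]-thr)<0 and (a[k+1]>a[k])==up]
    return [k+(thr-a[k])/(a[k+1]-a[k]) for k in i]
for c in(150,158,166):print(c,s[178:222,c].astype(int).tolist(),v[178:222,c].astype(int).tolist())
print("row195",s[195,134:150].astype(int).tolist(),v[195,134:150].astype(int).tolist())
E=[];I=[];B=[]
for c in range(148,167):
    k=cross(s[176:196,c],100,False)
    if k:E.append((c,176+k[0]))
for c in range(149,174):
    k=cross(v[204:222,c],165,False)
    if k:I.append((c,204+k[0]))
for r in range(184,205):
    k=cross(s[r,132:150],110,False)
    if k:B.append((132+k[0],r))
def fit(P,z):
    P=ray("top",P,z)[:,:2];c=P.mean(0);d=np.linalg.svd(P-c)[2][0];r=(P-c)@[-d[1],d[0]];return c,np.degrees(np.arctan2(d[1],d[0]))%180,r.std(),len(P)
e=fit(E,.0765);i=fit(I,.0765);b=fit(B,.077);print("+x edge",e,"\n-x lip",i,"\nend",b)
th=np.radians(np.mean([e[1],i[1]]));
for th in(th,np.radians(b[1]-90),np.radians(e[1])):
    y=np.array([np.cos(th),np.sin(th)]);x=np.array([y[1],-y[0]])
    print(np.degrees(th),"width e-i (90)",(e[0]-i[0])@x*1e3,"box x from e,i",e[0]@x-.052,i[0]@x+.038, "centre",x*(e[0]@x-.052)/2+x*(i[0]@x+.038)/2+y*(b[0]@y-.0665))
for nm,p,z in(("pin",(169.7,186.7),.077),("nose",(183.5,193),.0725)):print(nm,ray("top",p,z))
E
```

```text
150 [169, 174, 177, 183, 96, 23, 36, 33, 35, 60, 60, 52, 54, 41, 42, 43, 45, 43, 42, 43, 46, 43, 45, 45, 44, 44, 43, 43, 44, 42, 44, 53, 26, 35, 35, 31, 35, 190, 176, 174, 174, 171, 173, 171] [128, 129, 134, 134, 125, 124, 127, 122, 131, 201, 213, 244, 236, 248, 245, 241, 240, 239, 239, 237, 236, 237, 237, 237, 238, 237, 238, 236, 237, 239, 242, 240, 98, 131, 130, 132, 81, 114, 123, 133, 133, 136, 136, 130]
158 [177, 175, 169, 181, 177, 167, 60, 28, 36, 38, 49, 52, 45, 44, 43, 44, 45, 43, 45, 44, 44, 45, 42, 44, 43, 44, 42, 44, 42, 45, 42, 42, 45, 54, 34, 35, 38, 28, 90, 187, 175, 174, 175, 171] [128, 130, 139, 138, 134, 127, 127, 128, 129, 120, 109, 248, 242, 237, 236, 237, 236, 237, 238, 239, 237, 237, 238, 236, 237, 237, 237, 237, 239, 237, 239, 239, 244, 230, 105, 131, 135, 135, 62, 134, 134, 133, 131, 127]
166 [176, 179, 178, 169, 172, 174, 177, 175, 39, 34, 30, 37, 53, 43, 44, 44, 45, 43, 42, 43, 42, 44, 42, 43, 43, 43, 45, 43, 43, 42, 41, 43, 42, 43, 46, 52, 37, 39, 35, 28, 179, 182, 171, 172] [133, 131, 136, 140, 135, 129, 131, 112, 130, 135, 128, 110, 164, 252, 240, 237, 237
[... 413 characters left out ...]
array([0.4910057 , 0.18699106]), np.float64(76.26810667566198), np.float64(0.00038497924492955784), 25) 
end (array([0.5507962 , 0.25257955]), np.float64(166.2917406324355), np.float64(0.0004588135587178378), 21)
76.16409966096006 width e-i (90) 86.7563550600227 box x from e,i 0.4667979418820473 0.47004158682202457 centre [0.52907461 0.18944214]
76.2917406324355 width e-i (90) 86.83176430791653 box x from e,i 0.4675383449651234 0.4707065806572069 centre [0.52908327 0.18942611]
76.06009264625816 width e-i (90) 86.6945901855211 box x from e,i 0.46619272763402836 0.46949813744850716 centre [0.52906752 0.18945499]
pin [[0.5719632  0.15817114 0.077     ]]
nose [[0.55085746 0.11469016 0.0725    ]]
```

Call:
apply_moves:
  plan:
    - [-0.01,-0.05,0,0,0,0,0]
    - [-0.01,-0.06,0,0,0,0.15,0]
    - [0,-0.06,0,0,0,0.15,0]
    - [0,-0.06,0,0,0,0.15,0]
    - [0,-0.06,0,0,0,0.15,0]

```text
t: 9.05
tcp_pos: [0.3451, 0.1039, 0.2391]
tool_rot: [0.416, 0.909, -0.0, -0.0]
force: [0.3, -1.1, 0.4]
finger_gap: 0.498
gripper_force: 0.0
```

```bash
python3 - <<'E'
from h import *
T=cv2.imread("pics/top1.png")[:,:,::-1].copy();hs=cv2.cvtColor(T,cv2.COLOR_RGB2HSV).astype(float);s,v=hs[...,1],hs[...,2]
def cr(a,r0,r1,c,thr,up):
    for k in range(r0,r1):
        p,q=a[k,c],a[k+1,c]
        if (p-thr)*(q-thr)<0 and (q>p)==up:return (c,k+(thr-p)/(q-p))
def fit(P,z):
    P=ray("top",[p for p in P if p],z)[:,:2];c=P.mean(0);d=np.linalg.svd(P-c)[2][0];r=(P-c)@[-d[1],d[0]];return c,np.degrees(np.arctan2(d[1],d[0]))%180,r.std()*1e3
C=range(152,167)
L={"out+":fit([cr(s,176,196,c,100,False) for c in C],.0765),"in+":fit([cr(v,182,200,c,180,True) for c in C],.062),
"in-":fit([cr(v,204,222,c,180,False) for c in C],.062),"out-":fit([cr(s,208,225,c,100,True) for c in C],.0765)}
th=np.radians(76.2);y=np.array([np.cos(th),np.sin(th)]);x=np.array([y[1],-y[0]])
for k,f in L.items():print(k,f[1].round(2),f[2].round(2),"x",(f[0]@x*1e3).round(2))
g=lambda a,b:((L[a][0]+L[b][0])/2)@x
print("mid in",g("in+","in-"),"mid out",g("out+","out-"))
rel([.487,-.3365,.2],0.3)
E
```

```text
out+ 75.99 0.32 x 519.0
in+ 76.25 0.29 x 504.89
in- 76.05 0.32 x 432.33
out- 76.38 0.48 x 418.03
mid in 0.4686085549109956 mid out 0.4685152821733687
t 9.05 tcp [0.3451 0.1039 0.2391] F [ 0.3 -1.1  0.4] gap 0.498 shift [-0.426  -0.1808  0.0392] turn [-1.000e-03  2.000e-04  7.078e-01] yaw 40.86
```

Call:
apply_moves:
  plan:
    - [-0.053,-0.0225,0,0,0,0,0]
    - [-0.053,-0.0225,0,0,0,0,0]
    - [-0.053,-0.0225,0,0,0,0,0]
    - [-0.053,-0.0225,0,0,0,0,0]
    - [-0.053,-0.0225,0,0,0,0,0]
    - [-0.053,-0.0225,0,0,0,0,0]
    - [-0.053,-0.0225,0,0,0,0,0]
    - [-0.053,-0.0225,0,0,0,0,0]

```text
t: 10.05
tcp_pos: [0.4894, -0.3336, 0.2384]
tool_rot: [0.414, 0.91, 0.001, -0.001]
force: [0.8, -0.8, 0.8]
finger_gap: 0.5
gripper_force: 0.0
```

Call:
apply_moves:
  plan:
    - [0,0,0.02,0,0,0.177,0]
    - [0,0,0.02,0,0,0.177,0]
    - [0,0,0.02,0,0,0.177,0]
    - [0,0,0.02,0,0,0.177,0]
    - [0,0,0,0,0,0,0]

```text
t: 10.68
tcp_pos: [0.4881, -0.3307, 0.1572]
tool_rot: [0.703, 0.711, 0.0, -0.003]
force: [-0.7, 0.6, 0.8]
finger_gap: 0.496
gripper_force: 0.0
```

```bash
python3 -c "
from h import *
rel([.487,-.336,.009],0.3)"
```

```text
t 10.68 tcp [ 0.4881 -0.3307  0.1572] F [-0.7  0.6  0.8] gap 0.496 shift [-0.0059 -0.0005  0.1482] turn [-0.0044 -0.0044  0.0067] yaw 0.69
```

Call:
apply_moves:
  plan:
    - [-0.006,-0.0005,0.03,0,0,0,0]
    - [0,0,0.04,0,0,-0.006,0]
    - [0,0,0.035,0,0,0,0]
    - [0,0,0.02,0,0,0,0]
    - [0,0,0.01,0,0,0,0]
    - [0,0,0,0,0,0,0]
    - [0,0,0,0,0,0,0]

```text
t: 11.55
tcp_pos: [0.4898, -0.3388, 0.0259]
tool_rot: [0.701, 0.713, -0.0, 0.001]
force: [-0.3, -0.3, 0.7]
finger_gap: 0.499
gripper_force: 0.0
```

```bash
python3 - <<'E'
from h import *
rel([.487,-.336,.009],0.3)
T=snapshot("top");S=snapshot("side")
a=crop(T,290,160,60,70,8);b=crop(S,240,225,60,70,8)
cv2.imwrite("pics/grasp.png",cv2.resize(np.hstack([a,b]),(800,466))[:,:,::-1])
E
```

```text
t 11.55 tcp [ 0.4898 -0.3388  0.0259] F [-0.3 -0.3  0.7] gap 0.499 shift [ 0.0029 -0.0028  0.0169] turn [0.0014 0.0015 0.0115] yaw 0.96
```

View pics/grasp.png

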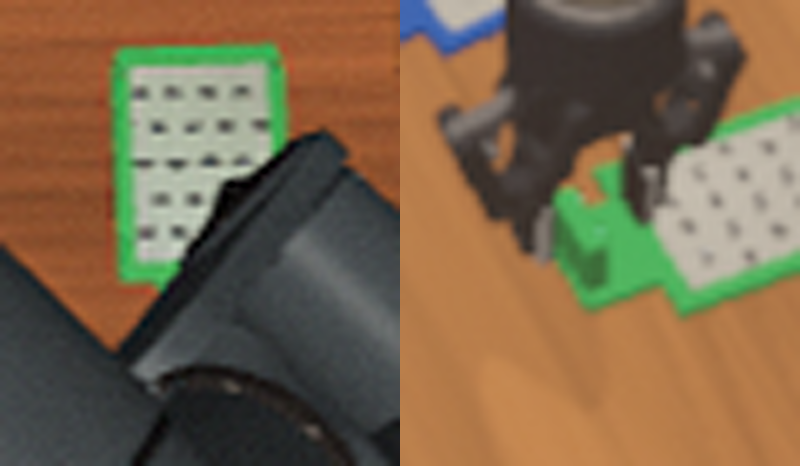

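The side view shows the two fingers straddling the green handle, which spans about (560,190) to (605,290) in the crop. I'll trim the position, lower and close.

Call:
apply_moves:
  plan:
    - [0.003,-0.003,0.008,0,0,0.0115,0]
    - [0,0,0.008,0,0,0,0]
    - [0,0,0,0,0,0,0]
    - [0,0,0,0,0,0,0.5]
    - [0,0,0,0,0,0,1]
    - [0,0,0,0,0,0,1]
    - [0,0,0,0,0,0,1]
    - [0,0,0,0,0,0,1]
  force: 50

```text
t: 12.65
tcp_pos: [0.4863, -0.3355, 0.009]
tool_rot: [0.706, 0.709, 0.0, 0.0]
force: [0.6, -0.2, 1.1]
finger_gap: 0.13
gripper_force: 49.0
```

```bash
python3 -c "
from h import *
rel([.487,-.336,.2],0.3)"
```

```text
t 12.65 tcp [ 0.4863 -0.3355  0.009 ] F [ 0.6 -0.2  1.1] gap 0.13 shift [-0.0006  0.0007 -0.191 ] turn [ 0.0005  0.0005 -0.0008] yaw 0.26
```

Call:
apply_moves:
  plan:
    - [0,0,-0.015,0,0,0,1]
    - [0,0,-0.04,0,0,0,1]
    - [0,0,-0.05,0,0,-0.08,1]
    - [0,0,-0.05,0,0,-0.14,1]
    - [0,0,-0.03,0,0,-0.16,1]
    - [0,0,0,0,0,-0.16,1]
    - [0,0,0,0,0,-0.16,1]
    - [0,0,0,0,0,-0.16,1]

```text
t: 13.65
tcp_pos: [0.4857, -0.3349, 0.1947]
tool_rot: [0.343, 0.939, -0.0, 0.0]
force: [-0.0, -0.0, -0.7]
finger_gap: 0.13
gripper_force: 48.9
```

Call:
apply_moves:
  plan:
    - [0,0,0,0,0,-0.16,1]
    - [0,0,0,0,0,-0.16,1]
    - [0,0,0,0,0,-0.1,1]
    - [0,0,0,0,0,-0.047,1]
    - [0,0,0,0,0,0,1]

```text
t: 14.28
tcp_pos: [0.4859, -0.335, 0.1944]
tool_rot: [0.12, 0.993, -0.0, 0.0]
force: [-0.8, 0.2, -0.8]
finger_gap: 0.131
gripper_force: 48.9
```

```bash
python3 -c "
from h import *
rel([.472,-.042,.15],76.2)"
```

```text
t 14.28 tcp [ 0.4859 -0.335   0.1944] F [-0.8  0.2 -0.8] gap 0.131 shift [0.083  0.2813 0.0444] turn [-0.0001  0.      0.0011] yaw 76.26
```

Call:
apply_moves:
  plan:
    - [0.01,0.035,0,0,0,0,1]
    - [0.0175,0.057,0,0,0,0,1]
    - [0.0175,0.058,0,0,0,0,1]
    - [0.0175,0.058,0.01,0,0,0,1]
    - [0.014,0.048,0.02,0,0,0,1]
    - [0.0065,0.025,0.01,0,0,0,1]
    - [0,0,0.005,0,0,0,1]
    - [0,0,0,0,0,0,1]

```text
t: 15.28
tcp_pos: [0.4725, -0.0431, 0.149]
tool_rot: [0.119, 0.993, -0.0, 0.0]
force: [0.5, 0.1, -1.1]
finger_gap: 0.132
gripper_force: 49.0
```

```bash
python3 - <<'E'
from h import *
rel([.472,-.042,.0735],76.2)
T=snapshot("top");S=snapshot("side");cv2.imwrite("pics/top2.png",T[:,:,::-1]);cv2.imwrite("pics/side2.png",S[:,:,::-1])
a=crop(T,140,170,130,100,6);b=crop(S,170,130,130,100,6)
cv2.imwrite("pics/stage.png",cv2.resize(np.hstack([a,b]),(800,308))[:,:,::-1])
c=np.array([.5289,.1893]);th=np.radians(76.2);y=np.array([np.cos(th),np.sin(th)]);x=np.array([y[1],-y[0]])
p=sense()["tcp_pos"][:2]-c;print("tcp in box",p@x,p@y)
# plate edges in the top view: green/steel filled mask by column
m=mask(T,(50,80,50),(75,255,255),(150,170,130,100));cs,_=cv2.findContours(m,0,1);k=max(cs,key=cv2.contourArea)
z=sense()["tcp_pos"][2]-.009+.005
P=(ray("top",cv2.convexHull(k)[:,0],z)[:,:2]-c)@np.c_[x,y];print(m.sum()//255,P.round(4).tolist())
E
```

```text
t 15.28 tcp [ 0.4725 -0.0431  0.149 ] F [ 0.5  0.1 -1.1] gap 0.132 shift [0.0008 0.001  0.0755] turn [-0.0004  0.0007  0.0013] yaw 76.27
tcp in box 0.001167472004285075 -0.23971364663762987
152 [[0.0448, -0.1054], [0.0453, -0.1366], [0.0394, -0.1379], [-0.0352, -0.1239], [-0.0417, -0.1223], [-0.0413, -0.1098], [-0.0404, -0.1002], [-0.0358, -0.0929], [-0.0269, -0.0909], [0.001, -0.0906], [0.026, -0.091], [0.0422, -0.0935]]
```

View pics/stage.png

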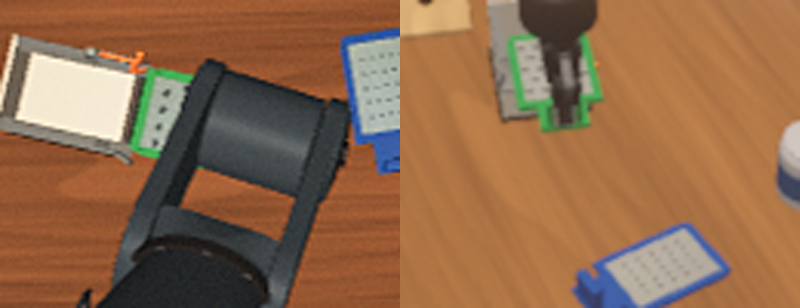

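The top view shows the green plate's front edge just short of the box entry, aligned with the rails and about 2 mm towards +x. I'll use the side view to check for droop.

```bash
python3 - <<'E'
from h import *
S=cv2.imread("pics/side2.png")[:,:,::-1].copy()
c=np.array([.5289,.1893]);th=np.radians(76.2);y=np.array([np.cos(th),np.sin(th)]);x=np.array([y[1],-y[0]])
m=mask(S,(50,80,50),(75,255,255),(170,130,130,60));cs,_=cv2.findContours(m,0,1);k=np.vstack(cs)
h=cv2.convexHull(k)[:,0]
P=(ray("side",h,.145)[:,:2]-c)@np.c_[x,y]
for a,b in zip(h,P):print(a,b.round(4))
E
```

```text
[234 162] [ 0.0421 -0.2135]
[230 170] [ 0.0239 -0.2489]
[217 172] [-0.0172 -0.2509]
[209 165] [-0.0377 -0.2137]
[208 164] [-0.0402 -0.2084]
[207 160] [-0.041  -0.1885]
[205 149] [-0.0409 -0.1325]
[205 142] [-0.0367 -0.0961]
[208 141] [-0.0263 -0.0925]
[229 141] [ 0.0425 -0.105 ]
[230 142] [ 0.0449 -0.1109]
[231 145] [ 0.0458 -0.1271]
[234 157] [ 0.0459 -0.1893]
```

Call:
apply_moves:
  plan:
    - [0.003,0,0.02,0,0,0,1]
    - [0,0,0.03,0,0,0,1]
    - [0,0,0.02,0,0,0,1]
    - [0,0,0.0055,0,0,0,1]
    - [0,0,0,0,0,0,1]
    - [0,0,0,0,0,0,1]

```text
t: 16.12
tcp_pos: [0.4699, -0.0423, 0.0741]
tool_rot: [0.12, 0.993, -0.0, 0.001]
force: [0.3, 0.1, -0.8]
finger_gap: 0.13
gripper_force: 49.1
```

```bash
cat >> h.py <<'E'
def box():
    s=sense();c=np.array([.5289,.1893]);th=np.radians(76.2);y=np.array([np.cos(th),np.sin(th)]);x=np.array([y[1],-y[0]])
    p=s["tcp_pos"][:2]-c;F=s["force"];print("tcp box x,y,z mm",(p@x*1e3).round(1),(p@y*1e3).round(1),(s["tcp_pos"][2]*1e3).round(1),"plate y",(p@y*1e3+88).round(1),"F box",(F[:2]@x).round(1),(F[:2]@y).round(1),F[2].round(1),"torque",s["ft_torque"].round(2),"gap",round(s["finger_gap"],3))
E
python3 -c "
from h import *
box();rel([.472,-.042,.0735],76.2)"
```

```text
tcp box x,y,z mm -2.0 -239.0 74.1 plate y -151.0 F box 0.2 0.2 -0.8 torque [-0.11  0.03  0.06] gap 0.13
t 16.12 tcp [ 0.4699 -0.0423  0.0741] F [ 0.3  0.1 -0.8] gap 0.13 shift [-0.0019  0.0008  0.0006] turn [-0.0002  0.0019  0.0011] yaw 76.26
```

Call:
apply_moves:
  plan:
    - [-0.001,0.008,0,0,0,0,1]
    - [0,0.008,0,0,0,0,1]
    - [0,0.008,0,0,0,0,1]
    - [0,0.006,0,0,0,0,1]

```text
t: 16.62
tcp_pos: [0.4761, -0.0121, 0.0732]
tool_rot: [0.118, 0.993, -0.0, -0.001]
force: [-2.7, -1.9, -0.5]
finger_gap: 0.129
gripper_force: 49.2
```

```bash
python3 -c "
from h import *
box()"
```

```text
tcp box x,y,z mm -3.3 -208.2 73.2 plate y -120.2 F box -2.1 -2.5 -0.5 torque [-0.38  0.48  0.23] gap 0.129
```

Call:
apply_moves:
  plan:
    - [-0.001,0.006,0,0,0,0,1]
    - [0,0.006,0,0,0,0,1]
    - [0,0.006,0,0,0,0,1]
    - [0,0.006,0,0,0,0,1]
    - [0,0,0,0,0,0,1]

```text
t: 17.25
tcp_pos: [0.4839, 0.0112, 0.0732]
tool_rot: [0.119, 0.993, 0.0, -0.0]
force: [-2.1, 2.1, -1.7]
finger_gap: 0.132
gripper_force: 49.3
```

```bash
python3 -c "
from h import *
box()"
```

```text
tcp box x,y,z mm -1.3 -183.7 73.2 plate y -95.7 F box -2.6 1.5 -1.7 torque [0.23 0.42 0.42] gap 0.132
```

Call:
apply_moves:
  plan:
    - [0,0.008,0,0,0,0,1]
    - [0,0.008,0,0,0,0,1]
    - [0,0.008,0,0,0,0,1]
    - [0,0.008,0,0,0,0,1]
    - [0,0.006,0,0,0,0,1]
    - [0,0,0,0,0,0,1]

```text
t: 18.0
tcp_pos: [0.4934, 0.048, 0.0733]
tool_rot: [0.119, 0.993, 0.0, 0.0]
force: [-2.3, 3.2, -0.9]
finger_gap: 0.129
gripper_force: 49.4
```

```bash
python3 -c "
from h import *
box();rel([.5,0,.0735],76.2)"
```

```text
tcp box x,y,z mm -0.8 -145.7 73.3 plate y -57.7 F box -3.0 2.6 -0.9 torque [0.38 0.53 0.35] gap 0.129
t 18.0 tcp [0.4934 0.048  0.0733] F [-2.3  3.2 -0.9] gap 0.129 shift [-0.0178 -0.0451 -0.0002] turn [0.001  0.0008 0.002 ] yaw 76.31
```

Call:
apply_moves:
  plan:
    - [0,0.008,0,0,0,0,1]
    - [0,0.008,0,0,0,0,1]
    - [0,0.008,0,0,0,0,1]
    - [0,0.008,0,0,0,0,1]
    - [0,0.006,0,0,0,0,1]
    - [0,0,0,0,0,0,1]

```text
t: 18.75
tcp_pos: [0.5025, 0.0849, 0.0733]
tool_rot: [0.119, 0.993, 0.001, 0.001]
force: [-2.5, 3.0, -1.4]
finger_gap: 0.128
gripper_force: 49.3
```

```bash
python3 -c "
from h import *
box();rel([.5,0,.0735],76.2)"
```

```text
tcp box x,y,z mm -0.7 -107.6 73.3 plate y -19.6 F box -3.1 2.4 -1.4 torque [0.42 0.57 0.28] gap 0.128
t 18.75 tcp [0.5025 0.0849 0.0733] F [-2.5  3.  -1.4] gap 0.128 shift [-0.0176 -0.0831 -0.0002] turn [0.0012 0.0011 0.002 ] yaw 76.31
```

Call:
apply_moves:
  plan:
    - [0,0.006,0,0,0,0,1]
    - [0,0.005,0.001,0,0,0,1]
    - [0,0.003,0,0,0,0,1]
    - [0,0.002,0,0,0,0,1]
    - [0,0,0,0,0,0,1]

```text
t: 19.38
tcp_pos: [0.5058, 0.0998, 0.0723]
tool_rot: [0.119, 0.993, 0.0, 0.0]
force: [-4.0, -0.1, -2.1]
finger_gap: 0.133
gripper_force: 49.2
```

```bash
python3 -c "
from h import *
box()"
```

```text
tcp box x,y,z mm -1.0 -92.5 72.3 plate y -4.5 F box -3.9 -1.0 -2.1 torque [0.01 0.73 0.08] gap 0.133
```

Call:
apply_moves:
  plan:
    - [0,0.002,0,0,0,0,1]
    - [0,0.002,0,0,0,0,1]
    - [0,0,0,0,0,0,1]

```text
t: 19.75
tcp_pos: [0.5088, 0.1036, 0.0728]
tool_rot: [0.119, 0.993, 0.0, 0.002]
force: [-0.5, -0.7, -1.0]
finger_gap: 0.132
gripper_force: 49.4
```

```bash
python3 -c "
from h import *
box()"
```

```text
tcp box x,y,z mm 0.9 -88.0 72.8 plate y -0.0 F box -0.3 -0.8 -1.0 torque [-0.    0.08  0.1 ] gap 0.132
```

Call:
apply_moves:
  plan:
    - [0,0.002,0.0005,0,0,0,1]
    - [0,0,0,0,0,0,1]

```text
t: 20.0
tcp_pos: [0.5083, 0.1053, 0.072]
tool_rot: [0.119, 0.993, 0.0, 0.001]
force: [-0.1, 0.5, -1.4]
finger_gap: 0.128
gripper_force: 49.4
```

```bash
python3 -c "
from h import *
box()
T=snapshot('top');S=snapshot('side')
a=crop(T,140,170,70,60,8);b=crop(S,180,115,70,60,8)
cv2.imwrite('pics/home.png',cv2.resize(np.hstack([a,b]),(800,342))[:,:,::-1])"
```

```text
tcp box x,y,z mm 0.0 -86.5 72.0 plate y 1.5 F box -0.2 0.4 -1.4 torque [-0.03  0.02  0.04] gap 0.128
```

View pics/home.png

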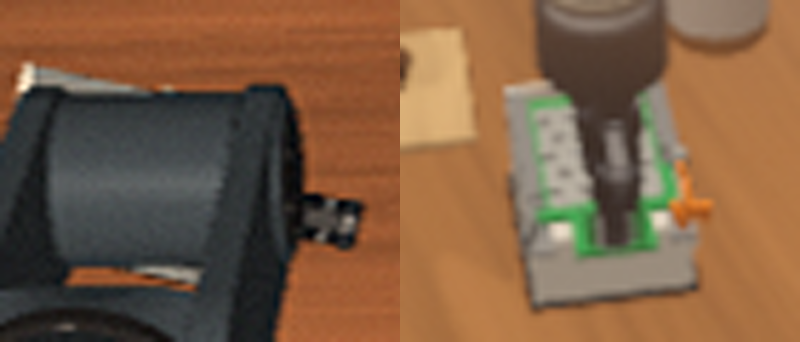

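The side view shows the plate between the rails with the orange catch lying behind its rear corner, and the sideways force has dropped from -3.9 N to about 0. One more gentle push to feel the end wall.

Call:
apply_moves:
  plan:
    - [0,0.001,0.0005,0,0,0,1]
    - [0,0.001,0,0,0,0,1]
    - [0,0,0,0,0,0,1]

```text
t: 20.48
tcp_pos: [0.5076, 0.106, 0.0715]
tool_rot: [0.119, 0.993, -0.001, -0.0]
force: [-1.2, -5.7, 0.6]
finger_gap: 0.127
gripper_force: 49.8
```

```bash
python3 -c "
from h import *
box()"
```

```text
tcp box x,y,z mm -0.8 -86.0 71.5 plate y 2.0 F box 0.2 -5.8 0.6 torque [-0.97  0.12 -0.02] gap 0.127
```

Call:
apply_moves:
  plan:
    - [0,-0.001,0,0,0,0,1]
    - [0,0,0,0,0,0,0.5]
    - [0,0,0,0,0,0,0.2]
    - [0,0,0,0,0,0,0.2]
    - [0,0,-0.02,0,0,0,0.2]
    - [0,0,-0.04,0,0,0,0.2]
    - [0,0,-0.06,0,0,0,0.2]
    - [0,0,-0.06,0,0,0,0.2]

```text
t: 21.48
tcp_pos: [0.507, 0.1065, 0.2528]
tool_rot: [0.119, 0.993, 0.0, -0.0]
force: [1.1, 0.2, -0.3]
finger_gap: 0.4
gripper_force: 0.0
```

Call:
apply_moves:
  plan:
    - [0.03,-0.04,0,0,0,0,0]
    - [0.03,-0.06,0,0,0,0,0]
    - [0,-0.06,0,0,0,0,0]
    - [0,-0.06,0,0,0,0,0]
    - [0,-0.06,0,0,0,0,0]
    - [0,-0.03,0,0,0,0,0]
    - [0,0,0,0,0,0,0]

```text
t: 22.35
tcp_pos: [0.3784, -0.179, 0.2514]
tool_rot: [0.121, 0.993, -0.0, 0.0]
force: [0.6, -0.1, 0.1]
finger_gap: 0.502
gripper_force: 0.0
```

```bash
python3 - <<'E'
from h import *
box()
T=snapshot("top");S=snapshot("side");cv2.imwrite("pics/top9.png",T[:,:,::-1])
a=crop(T,95,170,100,90,8);b=crop(S,150,95,100,90,8)
cv2.imwrite("pics/final.png",cv2.resize(np.hstack([a,b]),(800,360))[:,:,::-1])
c=np.array([.5289,.1893]);th=np.radians(76.2);y=np.array([np.cos(th),np.sin(th)]);x=np.array([y[1],-y[0]])
m=mask(T,(50,80,50),(75,255,255),(130,170,80,60));cs,_=cv2.findContours(m,0,1)
P=(ray("top",cv2.convexHull(np.vstack(cs))[:,0],.067)[:,:2]-c)@np.c_[x,y];print((P*1e3).round(1).tolist())
E
```

```text
tcp box x,y,z mm -58.3 -393.6 251.4 plate y -305.6 F box 0.6 0.1 0.1 torque [-0.    0.07  0.  ] gap 0.502
[[38.2, 45.4], [44.0, -26.7], [44.3, -43.4], [43.9, -56.8], [21.7, -91.9], [15.4, -93.4], [-4.2, -94.6], [-17.5, -94.4], [-24.4, -92.7], [-42.2, -57.0], [-37.5, 57.3], [-35.1, 61.2], [34.8, 61.3]]
```

View pics/final.png

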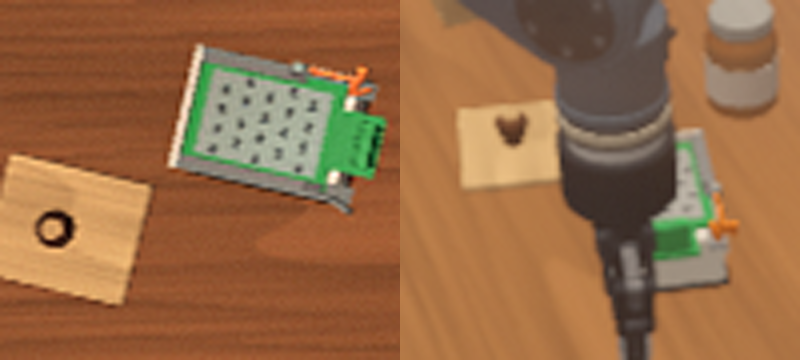

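The final view shows the plate home in the rails (front at +61 mm, rear at -57 mm in box axes), with the catch nose tucked in behind its corner. The lid lies knob up on the worktop, and the gripper is clear of everything.

```bash
python3 -c "
from station import *
print(sign_off())"
```

```text
the job is handed in; nothing more can be done
None
```

The lid is off and knob up on the worktop, and the green plate is pushed to the end wall with the catch closed behind it. I handed the job in at about 22 s; no verdict came back.

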